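Clear and load the vacuum bed

TASK

Turn the ball valve fully shut, then wipe every metal offcut off the vacuum bed's plate into its catch trough with the wiping block, not with the gripper's fingers. With the valve still shut, lay the steel bar flat along the row of suction holes so that it covers all of them, and only then turn the valve fully open again. In the end the block stands upright and wholly on its cork rest again, the same way round as the rest, the offcuts are still in the trough, and the two small lidded pots are where they were.

Things in the scene. Friction and masses are not known exactly. Their poses are not given: they have to be found in the camera images.
- bed: Vacuum bed: fixed grey base, bare-metal plate on top, catch trough built on at its -y end. Origin on the bench under it; mm in its own frame: plate top z = 50, free surface x -102 to 102, y -120 (trough edge, open) to 142; rails 8 high above the plate along both x sides and the +y end. Holes: six in a row along y at x = 0, y -40 to 60. Yaw varies.
- trough (a point): Centre of the catch trough's floor, 18 mm over the bench (bed frame x 0, y -166.5). The trough is open-topped, 93 mm wide (bed y -120 to -213), 208 mm long (bed x); its outer walls end 42 mm over the bench, lower than the plate.
- row_a (a point): Last suction hole of the row at the +y end, on the plate top.
- row_b (a point): Last suction hole of the row at the trough end, on the plate top, 100 mm from row_a.
- valve_handle (a joint): Quarter-turn ball valve of the vacuum line: 0 rad = handle in line with the brass pipe (open), 1.571 rad = handle square across the pipe (shut). It turns clockwise seen from above to shut and has a hard stop at each end. Stiff (about 0.2 N m) and stays where it is left.
- valve_pivot (a point): Point on the handle's vertical turning axis, at handle height, 87 mm over the bench. Its axes are the stand's: at joint value 0 the handle points along +x of this frame, at 1.571 along -y.
- handle_grip (a point): Point on the handle's grey sleeve, 85 mm out from the pivot. The sleeve is 18 mm wide and 14 mm high (z 80 to 94 over the bench) and runs 42 to 112 mm out from the pivot. Below it is the pipe, whose top is 54 mm over the bench (the nuts near the valve body 61 mm); nothing stands beside it.
- block: Wiping block, 0.4 kg: a dark steel foot 44 x 120 x 20 mm (x, y, z) with a wooden grip ridge 24 mm thick (x) and 96 mm long (y) on top of it, z 20 to 62. Origin at the centre of the underside. It stands on its cork rest at the start.
- rest: Cork rest pad 84 x 160 x 6 mm (x, y, z), fixed on the bench, origin at the centre of its underside. At the start the block stands on it, long side along the pad's long side.
- bar: Flat steel bar 45 x 150 x 12 mm (x, y, z), 0.5 kg, lying on the bench, origin at the centre of its underside.
- offcut_0: Flat piece 24 x 16 x 10 mm. Steel or aluminium offcut lying on the plate at the start, origin at the centre of its underside. May be absent.
- offcut_1: Square piece 20 x 20 x 9 mm. Steel or aluminium offcut lying on the plate at the start, origin at the centre of its underside. May be absent.
- offcut_2: Six-sided piece 22 mm across, 9 mm high. Steel or aluminium offcut lying on the plate at the start, origin at the centre of its underside. May be absent.
- offcut_3: Round slug 20 mm across, 10 mm high. Steel or aluminium offcut lying on the plate at the start, origin at the centre of its underside. May be absent.
- offcut_4: Narrow piece 28 x 14 x 10 mm. Steel or aluminium offcut lying on the plate at the start, origin at the centre of its underside. May be absent.
- offcut_5: Piece 18 x 22 x 12 mm. Steel or aluminium offcut lying on the plate at the start, origin at the centre of its underside. May be absent.
- pot_a: Bystander: small round lidded pot, 58 mm across, 59 mm high, behind the bed. Leave it alone.
- pot_b: Bystander: a like pot on the left, beyond the valve. Leave it alone.

How it is judged:
By the outcome, as a careful person would: the job done as asked, in the order asked, and still so for the second after the job is handed in, with the robot touching nothing.
Of offcut_0, offcut_1, offcut_2, offcut_3, offcut_4, offcut_5 only 3 to 6 are there at a start; the rules pass over those that are not, and their reading is None.
At some moment in a run one of bar, block may be knocked a few centimetres aside while the robot is not near it.
Once in a run the grip may slacken for a moment while it holds something.
It also fails if it takes over 200 s, if anything falls off the work surface, if the arm or the gripper's body presses on something with over 40 N, if the wrist force passes 120 N, or if a joint passes its speed limit or range.

ROBOT

A 7-joint arm with a two-finger parallel gripper is mounted at the origin on a cart in front of the work surface, level with it; the furniture and walls round the work are solid. World frame = base frame: x ahead of the robot, y to its left, z up, the work surface at z = 0. Lengths are in m, angles in rad, forces in N, time in s.
With the tool pointing down it reaches from about 0.4 to 0.85 m from the base axis. Payload 10.4 kg.
Tool frame: the origin (TCP) lies midway between the tips of the shut fingers; the grasp point (between the pads) lies 19 mm behind it; z points along the fingers, y is the line along which they close (so a half turn about z gives the same grasp; the last joint's range is limited). The gripper opens to 87 mm and grips with 3 to 60 N. Pads are 19 mm wide; open, the fingers measure 117 mm over their backs; the gripper's body (75 mm by 190 mm) begins 51 mm behind the grasp point.
Start: joints at [1.245, 0.332, -0.065, 1.46, 0.022, 1.35, -0.088], TCP at [0.186, -0.597, 0.186] pointing down, gripper open.
Joint ranges: [-2.6, 2.6], [-0.5, 2.12], [-1.47, 1.34], [0.16, 2.42], [-1.27, 4.41], [0.06, 2.06], [-2.6, 2.6]. Speed limits (rad/s): [2.22, 2.22, 2.79, 2.79, 3.14, 3.14, 3.14].

INTERFACE

Orientations are given as a unit quaternion [x, y, z, w].
In Python, from workcell import manip gives the robot as it stands.
- The arm moves only by the shell command python3 nudge.py 'ROWS'. ROWS is rows parted by semicolons, their numbers by spaces, 1 to 12 of them, each of 5 numbers: the finger opening in m, then dx, dy, dz in m, then a turn about the tool's z in rad; each row shifts and turns the commanded pose from where the row before left it, along the tool's axes as they then stand; what a row does not reach is not made up. A row lasts 1/12 s, in which the tool goes at most 0.0417 m and 0.125 rad, less where a joint would pass 70% of its speed; a pose out of reach is approached as far as the arm can. The fingers move at their own pace and stop on an object; the grip force is fixed at half the most. Time passes only in rows, so rows that do not move let the fingers close. It prints the time, the measured TCP pose, the force, the opening and the grip force at its end.
- manip.sense(): the state, without advancing time (a new reading comes with each control period).
- manip.grab_frame(name): name is "side" or "top"; returns a dict with "img" (384x512x3 uint8, red, green, blue), "mtx" (3x3 intrinsics, pixels), "R" (3x3) and "t" (3): a world point X has camera coordinates R X + t. Camera axes: x right, y down, z forward; pixel columns grow to the right and rows downward; lengths in m; the calibration is good to about 2 mm. A picture is of the moment at which its call begins. There is no depth.
- manip.job_done(): hands the job in; it is judged then, once.
The state is a dict: "clock": time; "joint_pos": joint angles; "qd": joint speeds; "joint_torque": joint torques, N m; "ee_pos": TCP position; "tool_rot": TCP orientation; "force": force on the tool from outside, world axes, zero at the start; "torque": the same for the moment, N m; "opening": finger opening in m; "grip_force": force on a finger pad.
Only numpy, scipy, OpenCV 4.12 (cv2) and the standard library are available. Lean on these libraries where they do the work, as an engineer would, in place of code of your own. Each camera call takes 0.05 s, during which the arm holds its last target. There are 200 camera calls.

## Working session

There is one attempt and no reset: what is moved stays moved. The work goes in short steps, Python scripts to look and compute and a shell command to move; the robot and the scene stay as the last step left them, time stands still between calls to the robot, and variables do not carry over. Pictures are saved under pics/ and viewed, at most 14 in all, crops included, and the job is handed in when it is done.

```bash
ls; mkdir -p pics; python3 - <<'E'
from workcell import manip
import cv2
for n in ("top","side"):
    f=manip.grab_frame(n); cv2.imwrite(f"pics/{n}0.png",f["img"][:,:,::-1]); print(n,f["mtx"].tolist(),f["R"].round(4).tolist(),f["t"].round(4).tolist())
s=manip.sense(); print(s)
E
```

```text
nudge.py
pics
workcell.py
top [[431.9708034009782, 0.0, 251.25032760149355], [0.0, 431.9708034009782, 195.4505709248804], [0.0, 0.0, 1.0]] [[-0.0264, -0.9996, -0.0047], [-0.9938, 0.0267, -0.1081], [0.1082, 0.0018, -0.9941]] [0.0347, 0.6232, 1.2912]
side [[380.1940029448183, 0.0, 256.7416389426426], [0.0, 380.1940029448183, 190.64975175598917], [0.0, 0.0, 1.0]] [[-0.9835, -0.1804, 0.0168], [-0.088, 0.3945, -0.9147], [0.1584, -0.901, -0.4039]] [0.5992, 0.1122, 1.0314]
{'clock': 0.1, 'joint_pos': array([ 1.24540909,  0.33277984, -0.06471332,  1.46084918,  0.02161372,
        1.34987304, -0.08848221]), 'qd': array([-9.93552584e-06, -3.94485401e-04, -4.85153946e-04, -2.68309082e-03,
       -1.10786699e-03, -7.52792621e-04,  4.37741964e-04]), 'joint_torque': array([ 2.58762797e-03, -6.24547076e+01,  2.52448255e-02, -3.90718246e+01,
       -6.14331407e-02,  3.65387800e-02,  7.46418164e-05]), 'ee_pos': array([ 0.18624946, -0.5962079 ,  0.18495545]), 'tool_rot': array([ 9.88557722e-01,  1.50841846e-01, -1.22564450e-04, -5.94184770e-04]), 'force': array([-0.14287046, -0.15556262, -0.30330107]), 'torque': array([ 0.01868631,  0.04254124, -0.02953513]), 'grip_force': 0.0, 'opening': 0.08700077327672824}
```
View pics/top0.png

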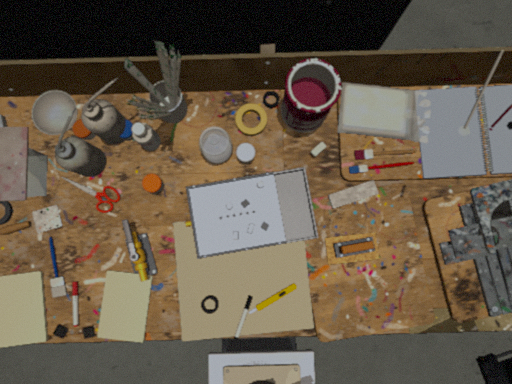

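View pics/side0.png

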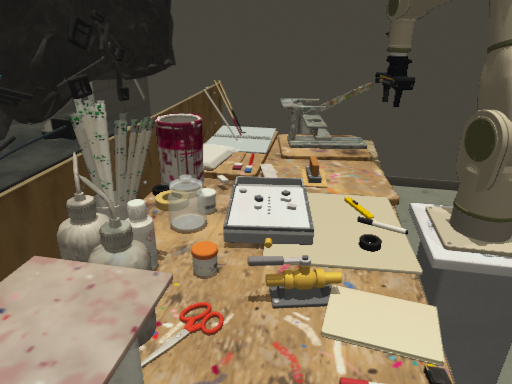

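The top view shows the bed at about (250,213) with its trough to the right, the valve at (140,250), the block on its rest at (354,247) and the bar at about (355,193). The pots are at (152,183) and (245,153). Next I'll enlarge two regions.

```bash
cat > h.py <<'E'
from workcell import manip
import cv2, numpy as np
def ray(f,u,v):
    d=f["R"].T@np.linalg.inv(f["mtx"])@np.array([u,v,1.]); c=-f["R"].T@f["t"]; return c,d
def onz(f,u,v,z):
    c,d=ray(f,u,v); return c+d*(z-c[2])/d[2]
def proj(f,X):
    p=f["mtx"]@(f["R"]@np.array(X,float)+f["t"]); return p[:2]/p[2]
def tri(f,p,g,q):
    c1,d1=ray(f,*p); c2,d2=ray(g,*q)
    s=np.linalg.lstsq(np.c_[d1,-d2],c2-c1,rcond=None)[0]; a=c1+d1*s[0]; b=c2+d2*s[1]
    return (a+b)/2, np.linalg.norm(a-b)
def crop(f,x0,y0,x1,y1,k,name,step=20):
    m=cv2.resize(f["img"][y0:y1,x0:x1,::-1],None,fx=k,fy=k,interpolation=cv2.INTER_CUBIC)
    for x in range(-(-x0//step)*step,x1,step): cv2.line(m,((x-x0)*k,0),((x-x0)*k,5),(0,0,255),1); cv2.putText(m,str(x),((x-x0)*k,16),0,.4,(0,0,255))
    for y in range(-(-y0//step)*step,y1,step): cv2.line(m,(0,(y-y0)*k),(5,(y-y0)*k),(0,0,255),1); cv2.putText(m,str(y),(6,(y-y0)*k+4),0,.4,(0,0,255))
    cv2.imwrite(name,m)
def ee():
    s=manip.sense(); return s
E
python3 - <<'E'
from h import *
f=manip.grab_frame("top"); g=manip.grab_frame("side")
a=cv2.resize(f["img"][150:280,180:390],None,fx=1,fy=1)
crop(f,110,160,390,290,1,"/tmp/x.png")
crop(f,180,160,390,290,3,"pics/t1.png"); 
crop(f,110,160,190,290,4,"/tmp/v.png")
A=cv2.imread("pics/t1.png"); 
crop(g,210,160,360,320,4,"pics/s1.png")
B=cv2.imread("/tmp/v.png")[:,:]; 
B=cv2.resize(B,None,fx=.75,fy=.75)
C=np.hstack([A[:, :],B])[:, :800] if A.shape[0]==B.shape[0] else A
print(A.shape,B.shape)
crop(f,112,160,378,290,3,"pics/t1.png")
E
```

```text
(390, 630, 3) (390, 240, 3)
```

View pics/t1.png

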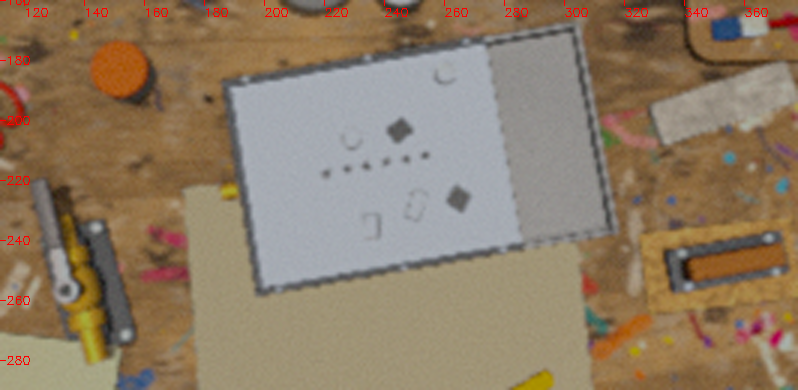

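View pics/s1.png

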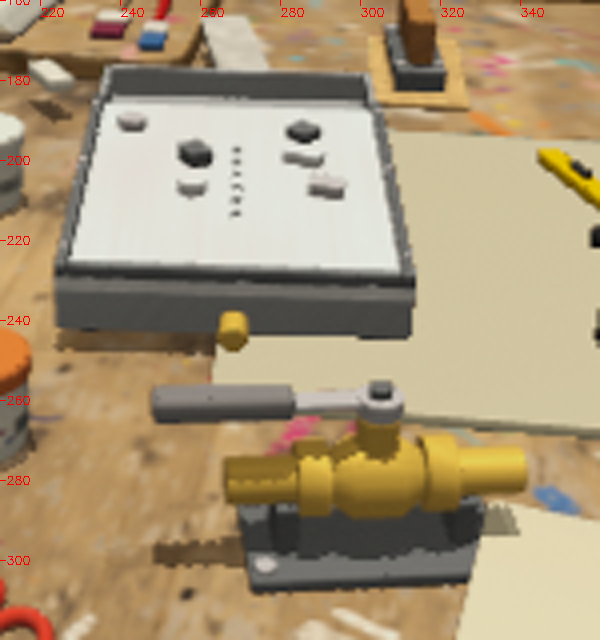

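The top crop shows six offcuts at about (260,184), (245,203), (229,206), (264,226), (250,228) and (236,235). The hole row runs from (221,218) to (254,212) and the handle from pivot (134,257) to tip (125,221). In the side crop the pivot is at (305,258) and the handle lies along the pipe, so the valve is open.

```bash
python3 - <<'E'
from h import *
np.set_printoptions(precision=4,suppress=True)
f=manip.grab_frame("top"); g=manip.grab_frame("side")
T=lambda x,y:(112+x/3-.33,160+y/3-.33); S=lambda x,y:(210+x/4-.4,160+y/4-.4)
for n,p,q in [("row_a",T(326,174),S(237,213)),("row_b",T(425,155),S(237,150)),("pivot",T(66,290),S(381,388)),("tip",T(41,181),S(153,398)),
 ("cornerA",T(227,85),S(60,268)),("cornerB",T(260,291),S(412,272))]:
    print(n,*tri(f,p,g,q))
a=onz(f,*T(326,174),.05);b=onz(f,*T(425,155),.05);print("rows on plane",a,b,np.linalg.norm(a-b))
# refine holes: dark spots along row in top
gr=cv2.cvtColor(f["img"],cv2.COLOR_RGB2GRAY).astype(float)
bg=cv2.medianBlur(f["img"],9); d=cv2.cvtColor(bg,cv2.COLOR_RGB2GRAY)-gr
pts=[]
for i in range(6):
    c=np.array(T(326,174))+(np.array(T(425,155))-np.array(T(326,174)))*i/5
    x,y=c.round().astype(int); w=np.clip(d[y-3:y+4,x-3:x+4]-12,0,None); yy,xx=np.mgrid[y-3:y+4,x-3:x+4]
    pts.append(onz(f,(w*xx).sum()/w.sum(),(w*yy).sum()/w.sum(),.05))
P=np.array(pts);print(P)
print("yaw +y dir",np.degrees(np.arctan2(*(P[0]-P[5])[[1,0]])))
for n,q in dict(cTL=(227,85),cBL=(260,291),cTR=(486,44),cBR=(521,245)).items(): print(n,onz(f,*T(*q),.058))
for n,q in dict(tTR=(577,28),tBR=(613,232)).items(): print(n,onz(f,*T(*q),.042))
# colour of bar and block, rest
hsv=cv2.cvtColor(f["img"],cv2.COLOR_RGB2HSV)
for n,q in dict(bar=(720,105),cork=(660,290),wood=(740,262),foot=(690,250),bench=(620,80)).items():
    u,v=map(int,T(*q)); print(n,f["img"][v,u],hsv[v,u])
E
```

```text
row_a [0.5572 0.1127 0.0541] 0.00022058485871545726
row_b [0.5731 0.013  0.0531] 0.0009936246225924204
pivot [0.4497 0.3616 0.0954] 0.00016595305155626703
tip [0.5564 0.3874 0.0918] 0.001822611748560627
cornerA [0.6501 0.2108 0.0557] 0.0014529129354330314
cornerB [0.4418 0.1795 0.0605] 0.0022042655571268403
rows on plane [0.5573 0.113  0.05  ] [0.5738 0.013  0.05  ] 0.10129068125112944
[[0.558  0.1131 0.05  ]
 [0.5622 0.0918 0.05  ]
 [0.5643 0.0727 0.05  ]
 [0.5684 0.0525 0.05  ]
 [0.5704 0.0325 0.05  ]
 [0.5737 0.0133 0.05  ]]
yaw +y dir 98.91108155132571
cTL [0.6491 0.2103 0.058 ]
cBL [0.4429 0.1798 0.058 ]
cTR [ 0.6837 -0.0515  0.058 ]
cBR [ 0.4813 -0.0797  0.058 ]
tTR [ 0.7003 -0.1458  0.042 ]
tBR [ 0.4918 -0.1738  0.042 ]
bar [146 136 125] [ 16  37 146]
cork [163 124  69] [ 18 147 163]
wood [145  90  34] [ 15 195 145]
foot [88 88 92] [120  11  92]
bench [132 105  74] [ 16 112 132]
```

```bash
cat >> h.py <<'E'
def state():
    s=manip.sense(); x,y=s["tool_rot"][:2]; psi=2*np.arctan2(y,x)  # tool x yaw
    return s,psi
def rel(x,y,z,deg=None):
    """tool-axis shift from here to a world target, at present yaw, and the turn about tool z"""
    s,p=state(); d=np.array([x,y,z])-s["ee_pos"]; c,n=np.cos(p),np.sin(p)
    t=0 if deg is None else -((np.radians(deg)-p+np.pi)%(2*np.pi)-np.pi)
    print("shift",np.round([c*d[0]+n*d[1],n*d[0]-c*d[1],-d[2]],4),"turn",round(t,4),"psi",round(np.degrees(p),2),"ee",s["ee_pos"].round(4),"t",round(s["clock"],2),"F",s["force"].round(1))
E
python3 nudge.py '.087 0 0 -.04 0;.087 0 0 -.04 0;.087 0 0 -.04 0;.087 .033 -.0244 0 0;.087 .033 -.0244 0 0;.087 .033 -.0244 0 0;.087 .033 -.0244 0 0;.087 .033 -.0244 0 0;.087 .033 -.0244 0 0;.087 .033 -.0244 0 0;.087 .033 -.0244 0 0;.087 .033 -.0244 0 0'
python3 nudge.py '.087 .033 -.0244 0 0;.087 .033 -.0244 0 0;.087 .033 -.0244 0 0;.087 .033 -.0244 0 0;.087 .033 -.0244 0 0;.087 .033 -.0244 0 0;.087 .0103 -.0387 0 0;.087 .0103 -.0387 0 0;.087 .0103 -.0387 0 0;.087 .0103 -.0387 0 0;.087 .0103 -.0387 0 0;.087 .0103 -.0387 0 0'
python3 nudge.py '.087 .0103 -.0387 0 0;.087 .0103 -.0387 0 0;.087 .0103 -.0387 0 0;.087 .0103 -.0387 0 0;.087 .0103 -.0387 0 0;.087 .0103 -.0387 0 0;.087 0 0 0 0'
python3 -c "
from h import *
rel(.5317,.3818,.2,193.6)"
```

```text
clock: 1.3
ee_pos: [0.4051, -0.2966, 0.3059]
tool_rot: [0.989, 0.151, 0.0, 0.0]
force: [1.0, 0.0, 0.1]
opening: 0.0868
grip_force: 0.0
clock: 2.3
ee_pos: [0.539, 0.1422, 0.3059]
tool_rot: [0.989, 0.151, 0.0, 0.0]
force: [1.0, -0.4, -0.1]
opening: 0.0868
grip_force: 0.0
clock: 2.88
ee_pos: [0.5244, 0.3891, 0.3038]
tool_rot: [0.988, 0.156, -0.002, -0.002]
force: [-0.8, -0.0, -0.4]
opening: 0.087
grip_force: 0.0
shift [0.0047 0.0092 0.1038] turn -3.0653 psi 17.97 ee [0.5244 0.3891 0.3038] t 2.88 F [-0.8 -0.  -0.4]
```

```bash

python3 nudge.py '.04 0 0 0 -.123;.04 0 0 0 -.123;.04 0 0 0 -.123;.04 0 0 0 -.123;.04 0 0 0 -.123;.04 0 0 0 -.123;.04 0 0 0 -.123;.04 0 0 0 -.123;.04 0 0 0 -.123;.04 0 0 0 -.123;.04 0 0 0 -.123;.04 0 0 0 -.123'
python3 nudge.py '.04 0 0 0 -.123;.04 0 0 0 -.123;.04 0 0 0 -.123;.04 0 0 0 -.123;.04 0 0 0 -.123;.04 0 0 0 -.123;.04 0 0 0 -.123;.04 0 0 0 -.123;.04 0 0 0 -.123;.04 0 0 0 -.123;.04 0 0 0 -.123;.04 0 0 0 -.123'
python3 nudge.py '.04 0 0 0 -.123;.04 0 0 0 0;.04 0 0 0 0'
python3 -c "
from h import *
rel(.5317,.3818,.2,193.6)"
```

```text
clock: 3.88
ee_pos: [0.5293, 0.3803, 0.3055]
tool_rot: [0.628, 0.779, -0.0, 0.0]
force: [0.9, 0.1, -0.8]
opening: 0.0401
grip_force: 0.0
clock: 4.88
ee_pos: [0.5294, 0.3803, 0.3055]
tool_rot: [-0.059, 0.998, -0.0, -0.0]
force: [-0.4, -0.2, 0.6]
opening: 0.0401
grip_force: 0.0
clock: 5.13
ee_pos: [0.5293, 0.3804, 0.3054]
tool_rot: [-0.116, 0.993, 0.0, -0.0]
force: [0.4, 0.1, 0.0]
opening: 0.04
grip_force: 0.0
shift [-0.0027  0.0008  0.1054] turn -0.0051 psi 193.31 ee [0.5293 0.3804 0.3054] t 5.13 F [0.4 0.1 0. ]
```

```bash

python3 nudge.py '.04 -.0027 .0008 .038 0;.04 0 0 .038 0;.04 0 0 .038 0;.04 0 0 .038 0;.04 0 0 .038 0;.04 0 0 .038 0;.022 0 0 0 0;.022 0 0 0 0;.022 0 0 0 0;.022 0 0 0 0'
python3 - <<'E'
from h import *
rel(.5323,.3816,.076,193.6)
f=manip.grab_frame("side"); crop(f,210,160,360,300,4,"pics/s2.png")
E
```

```text
clock: 5.97
ee_pos: [0.5325, 0.3832, 0.0807]
tool_rot: [-0.117, 0.993, 0.001, 0.001]
force: [-1.0, 0.8, 0.4]
opening: 0.0244
grip_force: 0.0
shift [ 0.0006 -0.0015  0.0047] turn -0.0024 psi 193.46 ee [0.5325 0.3832 0.0807] t 5.97 F [-1.   0.8  0.4]
```

View pics/s2.png

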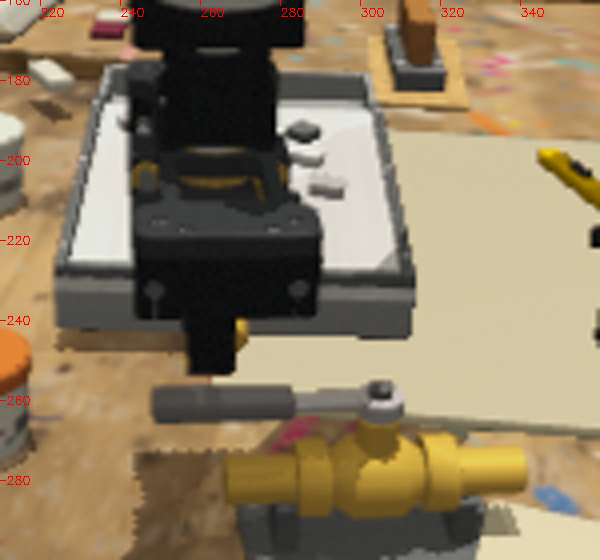

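The fingers end at about (211,253), just above the handle sleeve (v 256 to 265) and not astride it. I'll check this against the projection.

```bash
python3 - <<'E'
from h import *
np.set_printoptions(precision=4,suppress=True)
f=manip.grab_frame("side"); g=manip.grab_frame("top"); s,p=state()
print(s["ee_pos"],proj(f,s["ee_pos"]),proj(g,s["ee_pos"]), -f["R"].T@f["t"],-g["R"].T@g["t"])
for X in [(.4497,.3616,.0954),(.5564,.3874,.0918),(.5564,.3874,.087),(.532,.382,.087)]: print(proj(f,X),proj(g,X))
crop(g,100,190,200,290,6,"pics/t2.png"); crop(f,210,180,360,300,4,"pics/s3.png")
E
```

```text
[0.5322 0.3827 0.0796] [260.911  264.5506] [128.0747 228.0643] [0.4358 0.9931 0.5092] [0.4805 0.0156 1.3512]
[304.8117 256.6056] [133.6651 256.3695]
[248.2927 259.1628] [125.2857 219.6784]
[248.2734 261.2521] [125.7684 219.7641]
[261.1773 261.1645] [127.5715 228.0592]
```

View pics/t2.png

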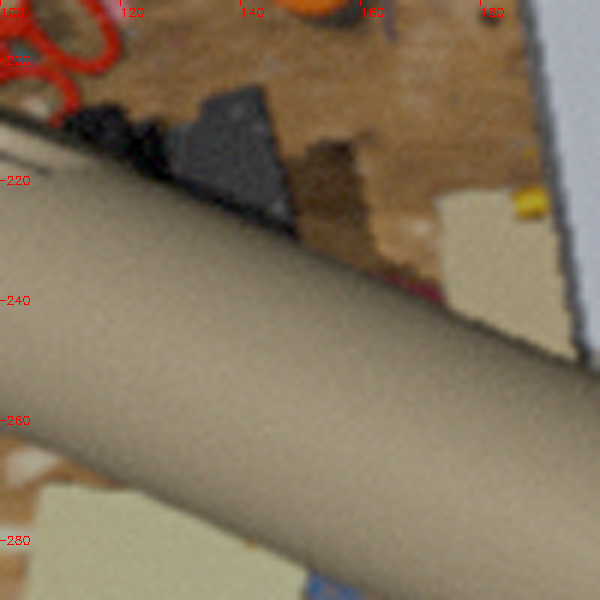

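The top view is blocked by the forearm, so I'll look at the second side picture.

View pics/s3.png

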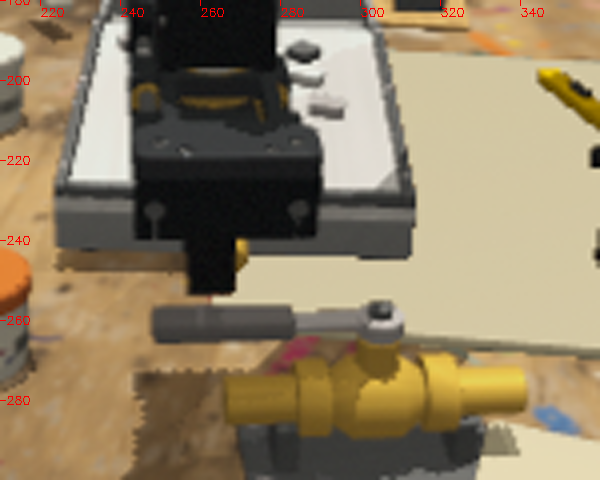

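Both side pictures show the visible finger's lower end at about v=253, above and unoccluded by the handle. I'll compare projections of the start pose and of the finger-end candidates.

```bash
python3 - <<'E'
from h import *
np.set_printoptions(precision=1,suppress=True)
f=manip.grab_frame("side");g=manip.grab_frame("top")
print("start",proj(f,(.18625,-.5962,.185)),proj(g,(.18625,-.5962,.185)))
s,p=state();e=s["ee_pos"];yx=np.array([np.sin(p),-np.cos(p),0])
for o in (-.027,-.012,0,.012,.027):
  for z in (0,.02,.04): print(o,z,(e+o*yx)[1].round(3),proj(f,e+o*yx+[0,0,z]))
print(s["opening"],s["ee_pos"].round(4),s["joint_pos"].round(3))
im=cv2.imread("pics/side0.png")[40:130,340:440]; cv2.imwrite("pics/s0c.png",cv2.resize(im,None,fx=5,fy=5,interpolation=cv2.INTER_CUBIC))
E
```

```text
start [388.2 113.6] [490.9 349.7]
-0.027 0 0.356 [260.2 257. ]
-0.027 0.02 0.356 [260.4 248.5]
-0.027 0.04 0.356 [260.6 239.8]
-0.012 0 0.371 [260.7 261.3]
-0.012 0.02 0.371 [260.9 252.7]
-0.012 0.04 0.371 [261.1 243.9]
0 0 0.382 [261.1 264.8]
0 0.02 0.382 [261.3 256.1]
0 0.04 0.382 [261.5 247.2]
0.012 0 0.394 [261.5 268.5]
0.012 0.02 0.394 [261.7 259.7]
0.012 0.04 0.394 [261.9 250.7]
0.027 0 0.409 [262.  273.2]
0.027 0.02 0.409 [262.2 264.3]
0.027 0.04 0.409 [262.5 255.2]
0.022223379348083473 [0.5 0.4 0.1] [ 0.1  0.8 -1.2  1.5  0.8  1.4  0.6]
```

View pics/s0c.png

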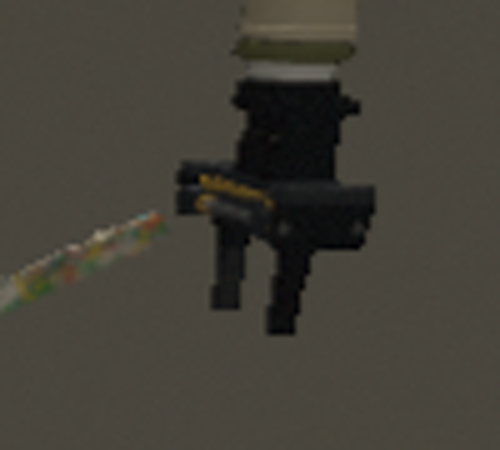

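The rendered gripper sits about 40 mm above the reported TCP, both here and at the start. I'll test it physically: if the handle really is between the pads, closing should stop at 18 mm.

```bash

python3 nudge.py '0 0 0 0 0;0 0 0 0 0;0 0 0 0 0;0 0 0 0 0;0 0 0 0 0;0 0 0 0 0'
```

```text
clock: 6.72
ee_pos: [0.5317, 0.3819, 0.0776]
tool_rot: [-0.118, 0.993, -0.0, -0.0]
force: [-0.3, 0.0, 0.4]
opening: 0.0005
grip_force: 0.0
```

It closed to nothing, so the true tip height is about 43 mm above the reported one. I'll open and go down by that amount in small steps, checking force.

```bash

python3 nudge.py '.04 0 0 0 0;.04 0 0 0 0;.04 0 0 0 0;.04 0 0 .012 0;.04 0 0 .012 0;.04 0 0 .012 0;.04 0 0 0 0'
python3 nudge.py '.024 0 0 0 0;.024 0 0 0 0;.0 0 0 0 0;.0 0 0 0 0;.0 0 0 0 0;.0 0 0 0 0'
python3 - <<'E'
from h import *
f=manip.grab_frame("side"); crop(f,210,180,360,300,4,"pics/s4.png")
E
```

```text
clock: 7.3
ee_pos: [0.5306, 0.3804, 0.0378]
tool_rot: [-0.118, 0.993, -0.001, -0.002]
force: [0.6, -0.9, -0.5]
opening: 0.0368
grip_force: 0.0
clock: 7.8
ee_pos: [0.532, 0.3819, 0.0421]
tool_rot: [-0.118, 0.993, -0.0, 0.0]
force: [0.1, -1.6, 2.8]
opening: 0.0175
grip_force: 30.0
```

View pics/s4.png

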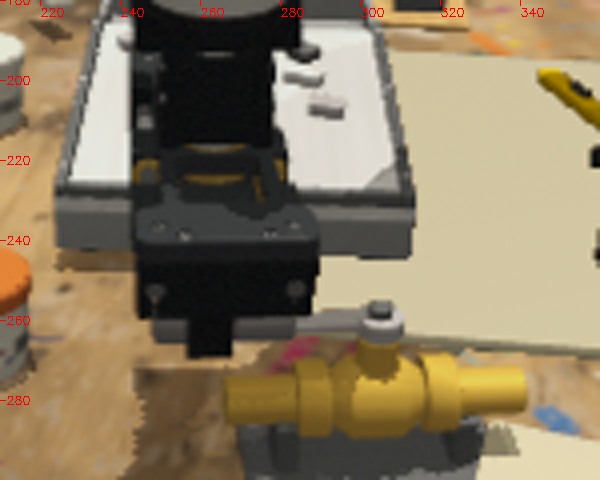

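It is gripped (opening 17.5 mm, 30 N), so true z is reported z plus about 0.042. Now I'll swing the handle shut along its arc.

```bash

python3 nudge.py '0 .0006 -.0101 0 .12;0 .0006 -.0101 0 .12;0 .0006 -.0101 0 .12;0 .0006 -.0101 0 .12;0 .0006 -.0101 0 .12;0 .0006 -.0101 0 .12'
python3 nudge.py '0 .0006 -.0101 0 .12;0 .0006 -.0101 0 .12;0 .0006 -.0101 0 .12;0 .0006 -.0101 0 .12;0 .0006 -.0101 0 .12;0 .0006 -.0101 0 .12;0 0 0 0 0'
python3 -c "
from h import *
rel(.4497+.0848*np.cos(np.radians(-76.4)),.3616+.0848*np.sin(np.radians(-76.4)),.042,103.6)"
```

```text
clock: 8.35
ee_pos: [0.5253, 0.3223, 0.0421]
tool_rot: [0.243, 0.97, 0.0, 0.001]
force: [0.1, -0.6, 2.9]
opening: 0.0177
grip_force: 30.0
clock: 8.93
ee_pos: [0.4799, 0.2819, 0.0421]
tool_rot: [0.57, 0.822, -0.0, 0.001]
force: [2.3, -2.7, 0.7]
opening: 0.0177
grip_force: 30.0
shift [ 0.0011 -0.0106  0.0001] turn 0.1216 psi 110.57 ee [0.4799 0.2819 0.0421] t 8.93 F [ 2.3 -2.7  0.7]
```

```bash

python3 nudge.py '0 .0006 -.0101 0 .12;0 0 -.0025 0 .03;0 0 0 0 0'
python3 nudge.py '0 0 -.0025 0 .03;0 0 0 0 0'
python3 nudge.py '0 0 -.0025 0 .03;0 0 0 0 0'
python3 -c "
from h import *
rel(.4697,.2792,.042,103.6); print(manip.sense()['torque'])"
```

```text
clock: 9.18
ee_pos: [0.4724, 0.2798, 0.0423]
tool_rot: [0.627, 0.779, 0.004, 0.002]
force: [18.7, 3.9, -12.6]
opening: 0.0182
grip_force: 30.4
clock: 9.35
ee_pos: [0.4723, 0.2801, 0.0424]
tool_rot: [0.639, 0.769, 0.006, 0.003]
force: [29.3, 9.7, -21.3]
opening: 0.0187
grip_force: 30.8
clock: 9.52
ee_pos: [0.4721, 0.2805, 0.0426]
tool_rot: [0.65, 0.759, 0.008, 0.003]
force: [40.5, 14.6, -31.9]
opening: 0.0188
grip_force: 30.8
shift [-0.0009 -0.0026  0.0006] turn -0.083 psi 98.85 ee [0.4721 0.2805 0.0426] t 9.52 F [ 40.5  14.6 -31.9]
[ 3.43668346 -8.74608718  0.63373174]
```

Reaction force rose to 40 N against the stop, so the valve is shut. I'll release, lift, and measure the block, rest and bar.

```bash

python3 nudge.py '.04 0 0 0 0;.04 0 0 0 0;.04 0 0 0 0;.04 0 .008 -.03 0;.04 0 0 -.04 0;.04 0 0 -.04 0;.04 0 0 -.04 0;.04 0 0 -.04 0;.04 0 0 0 0'
cat > meas.py <<'E'
from h import *
np.set_printoptions(precision=4,suppress=True)
f=manip.grab_frame("top"); h=cv2.cvtColor(f["img"],cv2.COLOR_RGB2HSV).astype(int); H,S,V=h[...,0],h[...,1],h[...,2]
def best(m,roi,name,z,close=3):
    q=np.zeros(m.shape,np.uint8); x0,y0,x1,y1=roi; q[y0:y1,x0:x1]=m[y0:y1,x0:x1]
    q=cv2.morphologyEx(q,cv2.MORPH_CLOSE,np.ones((close,close)))
    cs,_=cv2.findContours(q,cv2.RETR_EXTERNAL,cv2.CHAIN_APPROX_NONE)
    if not cs: print(name,"none"); return
    c=max(cs,key=cv2.contourArea)[:,0]
    P=np.array([onz(f,u,v,z)[:2] for u,v in c],np.float32); r=cv2.minAreaRect(P)
    b=cv2.boxPoints(r); e=b[1]-b[0]; g=b[2]-b[1]; L=e if np.hypot(*e)>np.hypot(*g) else g
    print(name,"px",c.mean(0),"ctr",np.array(r[0]),"size",np.array(r[1]),"long dir deg",np.degrees(np.arctan2(L[1],L[0]))%180)
E
python3 - <<'E'
from meas import *
best(((S>80)&(V>130)).astype(np.uint8),(322,225,395,270),"rest/cork",.006)
best(((S>175)&(V<170)).astype(np.uint8),(330,235,385,262),"wood top",.068)
best(((S<70)&(V<125)).astype(np.uint8),(322,230,385,265),"foot",.026)
best(((S<60)&(V>110)).astype(np.uint8),(322,175,395,215),"bar",.012)
crop(f,320,170,400,270,6,"pics/t5.png")
E
```

```text
clock: 10.27
ee_pos: [0.4728, 0.2828, 0.2392]
tool_rot: [0.649, 0.761, 0.005, 0.002]
force: [-0.3, 0.5, 0.3]
opening: 0.0397
grip_force: 0.0
rest/cork px [359.1977 248.0266] ctr [ 0.4583 -0.3078] size [0.2257 0.135 ] long dir deg 88.477516
wood top px [356.2466 246.9178] ctr [ 0.4596 -0.2882] size [0.0206 0.0986] long dir deg 98.6828
foot px [352.9578 247.2771] ctr [ 0.4591 -0.2895] size [0.0432 0.1195] long dir deg 99.345
bar px [353.1466 194.3793] ctr [ 0.6177 -0.3002] size [0.0574 0.1513] long dir deg 107.64477
```

View pics/t5.png

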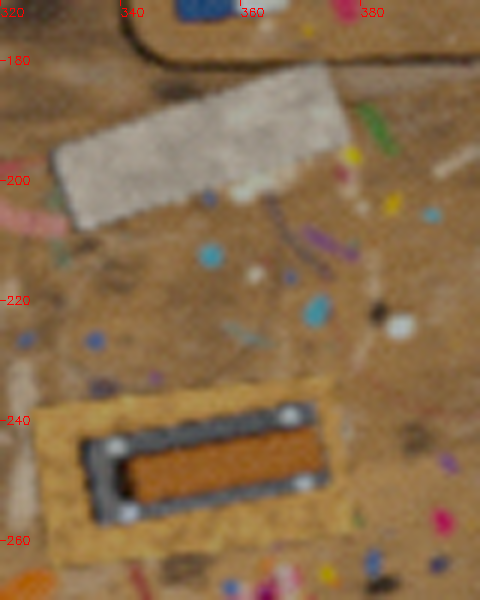

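The crop shows the rest with corners at about (326,238), (375,233), (379,258) and (329,264), the block on it, and the bar at about (354,194). The handle grip was left at ψ≈99°, which also matches the block.

```bash

python3 nudge.py '.06 -.0402 -.0074 0 0;.06 -.0402 -.0074 0 0;.06 -.0402 -.0074 0 0;.06 -.0402 -.0074 0 0;.06 -.0402 -.0074 0 0;.06 -.0402 -.0074 0 0;.06 -.0402 -.0074 0 0;.06 -.0402 -.0074 0 0;.06 -.0402 -.0074 0 0;.06 -.0402 -.0074 0 0;.06 -.0402 -.0074 0 0;.06 -.0402 -.0074 0 0'
python3 nudge.py '.06 -.0402 -.0074 0 0;.06 -.0402 -.0074 0 0;.06 0 0 0 0;.06 0 0 0 0'
python3 - <<'E'
from h import *
np.set_printoptions(precision=4,suppress=True)
f=manip.grab_frame("top"); g=manip.grab_frame("side")
def quad(n,C,z):
    P=np.array([onz(f,320+x/6-.42,170+y/6-.42,z)[:2] for x,y in C]); 
    a=(P[1]-P[0]+P[2]-P[3])/2; b=(P[3]-P[0]+P[2]-P[1])/2
    print(n,P.mean(0),np.hypot(*a),np.hypot(*b),np.degrees(np.arctan2(-a[1],-a[0])))
quad("rest",[(35,407),(330,377),(355,530),(55,565)],.006)
quad("foot",[(80,443),(305,403),(327,480),(97,522)],.026)
quad("bar",[(53,152),(322,63),(350,137),(83,230)],.012)
# bed frame of offcuts
y=np.radians(8.4);R=np.array([[np.cos(y),np.sin(y)],[-np.sin(y),np.cos(y)]])
for u,v in [(445,73),(399,130),(351,139),(458,198),(415,205),(372,226)]:
    print("offcut",1e3*R@(onz(f,112+u/3-.33,160+v/3-.33,.058)[:2]-[.5677,.0529]))
print("side bar/rest px",proj(g,(.618,-.30,.012)),proj(g,(.459,-.289,.068)))
rel(.459,-.289,-.008,99.3)
E
```

```text
clock: 11.32
ee_pos: [0.4578, -0.2123, 0.2308]
tool_rot: [0.649, 0.761, -0.0, -0.0]
force: [1.4, -0.2, 0.3]
opening: 0.06
grip_force: 0.0
clock: 11.65
ee_pos: [0.4555, -0.2941, 0.2299]
tool_rot: [0.651, 0.759, 0.0, -0.001]
force: [-0.5, 0.7, -0.7]
opening: 0.0602
grip_force: 0.0
rest [ 0.4559 -0.2882] 0.15427254945919408 0.08003442810788378 94.66871847864263
foot [ 0.46   -0.2882] 0.11761723285540598 0.04028003153229074 98.6032060281961
bar [ 0.6229 -0.2998] 0.14807197961021878 0.04213233037324492 107.19228002208972
offcut [ 77.6229 -74.3362]
offcut [ 28.8526 -18.9022]
offcut [28.2314 29.9892]
offcut [-48.2951 -65.1981]
offcut [-47.769  -21.8117]
offcut [-60.9224  23.873 ]
side bar/rest px [269.2225 171.1732] [313.9279 160.9791]
shift [0.0016 0.0026 0.2389] turn -0.0035 psi 99.1 ee [ 0.4567 -0.291   0.2309] t 11.75 F [0.5 0.1 0.1]
```

```bash

python3 nudge.py '.06 .0016 .0026 .04 0;.06 0 0 .04 0;.06 0 0 .04 0;.06 0 0 .04 0;.06 0 0 .03 0;.06 0 0 .02 0;.06 0 0 .01 0;.06 0 0 .01 0;.06 0 0 .005 0;.06 0 0 0 0;.06 0 0 0 0'
python3 -c "
from h import *
rel(.459,-.289,-.008,99.0)
f=manip.grab_frame('side'); crop(f,270,120,360,190,7,'pics/s6.png')"
```

```text
clock: 12.67
ee_pos: [0.4596, -0.2903, -0.0023]
tool_rot: [0.649, 0.76, 0.0, 0.001]
force: [0.3, 0.1, 0.9]
opening: 0.0598
grip_force: 0.0
shift [ 0.0014 -0.0004  0.0057] turn 0.0003 psi 99.02 ee [ 0.4596 -0.2903 -0.0023] t 12.67 F [0.3 0.1 0.9]
```

View pics/s6.png

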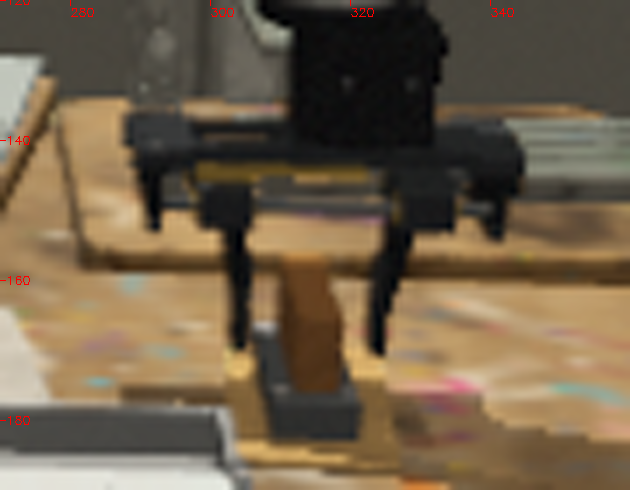

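The fingers straddle the ridge (tips at about (302,170) and (322,170)), so I'll lower 4 mm, close and lift.

```bash

python3 nudge.py '.06 0 0 .004 0;0 0 0 0 0;0 0 0 0 0;0 0 0 0 0;0 0 0 0 0;0 0 0 0 0;0 0 0 0 0;0 0 0 0 0'
python3 nudge.py '0 0 0 -.01 0;0 0 0 -.03 0;0 0 0 -.04 0;0 0 0 -.04 0;0 0 0 0 0;0 0 0 0 0'
python3 -c "
from h import *
rel(.459,-.289,-.008,8.4)"
```

```text
clock: 13.38
ee_pos: [0.4589, -0.2902, -0.0073]
tool_rot: [0.649, 0.76, -0.0, 0.0]
force: [-0.6, 0.3, 1.0]
opening: 0.0239
grip_force: 30.0
clock: 13.88
ee_pos: [0.46, -0.2908, 0.1149]
tool_rot: [0.649, 0.76, -0.0, 0.002]
force: [-0.3, -0.1, -4.5]
opening: 0.0235
grip_force: 30.0
shift [ 0.0019 -0.0007  0.1229] turn 1.5811 psi 98.99 ee [ 0.46   -0.2908  0.1149] t 13.88 F [-0.3 -0.1 -4.5]
```

```bash

python3 nudge.py '0 0 0 0 .12;0 0 0 0 .12;0 0 0 0 .12;0 0 0 0 .12;0 0 0 0 .12;0 0 0 0 .12;0 0 0 0 .12;0 0 0 0 .12;0 0 0 0 .12;0 0 0 0 .12;0 0 0 0 .12;0 0 0 0 .12'
python3 nudge.py '0 0 0 0 .12;0 0 0 0 .02;0 .0179 -.0368 0 0;0 .0179 -.0368 0 0;0 .0179 -.0368 0 0;0 .0179 -.0368 0 0;0 .0179 -.0368 0 0;0 .0179 -.0368 0 0;0 .0179 -.0368 0 0;0 .0179 -.0368 0 0;0 .0179 -.0368 0 0;0 .0179 -.0368 0 0'
python3 nudge.py '0 .0179 -.0368 0 0;0 0 0 0 0;0 0 0 0 0'
python3 -c "
from h import *
rel(.5956,.1379,.0395,8.4)"
```

```text
clock: 14.88
ee_pos: [0.4576, -0.2894, 0.1106]
tool_rot: [0.99, 0.141, -0.001, -0.001]
force: [-0.5, 0.4, -3.5]
opening: 0.0236
grip_force: 30.0
clock: 15.88
ee_pos: [0.5812, 0.1017, 0.1113]
tool_rot: [0.997, 0.075, -0.001, 0.0]
force: [0.4, -0.8, -4.6]
opening: 0.0241
grip_force: 30.0
clock: 16.13
ee_pos: [0.5927, 0.143, 0.111]
tool_rot: [0.997, 0.078, -0.001, -0.001]
force: [0.1, -1.4, -4.6]
opening: 0.0238
grip_force: 30.0
shift [0.0021 0.0055 0.0715] turn 0.0101 psi 8.98 ee [0.5927 0.143  0.111 ] t 16.13 F [ 0.1 -1.4 -4.6]
```

```bash

python3 nudge.py '0 .0021 .0055 .03 .01;0 0 0 .03 0;0 0 0 .01 0;0 0 0 0 0;0 0 0 0 0;0 0 0 0 0'
python3 -c "
from h import *
rel(.5956,.1379,.0385,8.4)
f=manip.grab_frame('side'); crop(f,220,160,330,250,6,'pics/s7.png')"
```

```text
clock: 16.63
ee_pos: [0.5977, 0.1343, 0.0442]
tool_rot: [0.998, 0.069, 0.001, -0.0]
force: [0.8, 1.0, -3.9]
opening: 0.0241
grip_force: 30.0
shift [-0.0016 -0.0039  0.0057] turn -0.0084 psi 7.92 ee [0.5977 0.1343 0.0442] t 16.63 F [ 0.8  1.  -3.9]
```

View pics/s7.png

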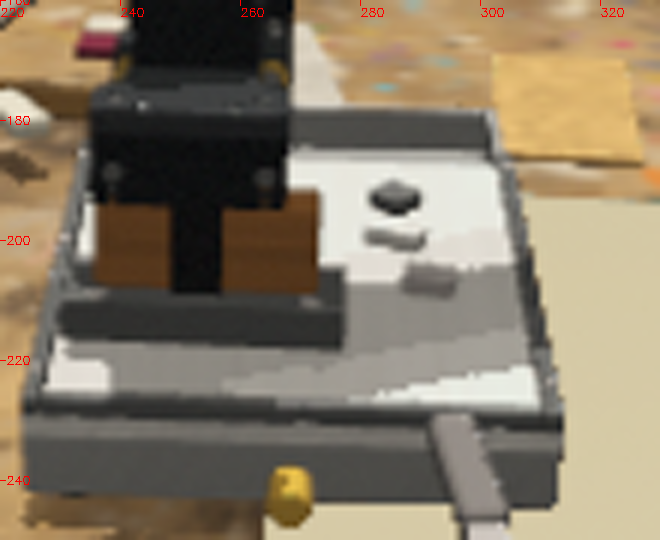

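The side view shows the block held over the +x side, with its left end at (230,214) close to the rail. I'll shift it 4 mm inwards before lowering.

```bash

python3 nudge.py '0 -.0045 -.003 0 -.007;0 0 0 .003 0;0 0 0 0 0;0 0 0 0 0'
python3 nudge.py '0 0 0 .002 0;0 0 0 0 0;0 0 0 0 0'
python3 -c "
from h import *
rel(.5926,.1374,.0385,8.4)"
```

```text
clock: 17.02
ee_pos: [0.592, 0.1365, 0.0398]
tool_rot: [0.997, 0.072, 0.0, 0.0]
force: [0.1, 0.3, -3.7]
opening: 0.0236
grip_force: 30.0
clock: 17.27
ee_pos: [0.592, 0.1364, 0.0374]
tool_rot: [0.997, 0.072, -0.0, 0.0]
force: [-0.2, -0.4, -3.4]
opening: 0.024
grip_force: 30.0
shift [ 0.0007 -0.0009 -0.0011] turn -0.0019 psi 8.29 ee [0.592  0.1364 0.0374] t 17.27 F [-0.2 -0.4 -3.4]
```

```bash

python3 nudge.py '0 0 0 .001 0;0 0 .012 0 0;0 0 .012 0 0;0 0 .012 0 0;0 0 .012 0 0;0 0 .012 0 0;0 0 .012 0 0;0 0 .012 0 0;0 0 .012 0 0;0 0 .012 0 0;0 0 .012 0 0;0 0 0 0 0'
python3 nudge.py '0 0 .01 0 0;0 0 .01 0 0;0 0 .01 0 0;0 0 .008 0 0;0 0 .008 0 0;0 0 .008 0 0;0 0 .008 0 0;0 0 .008 0 0;0 0 0 0 0;0 0 0 0 0'
python3 -c "
from h import *
rel(.6205,-.0505,.0365,8.4)"
```

```text
clock: 18.27
ee_pos: [0.6101, 0.0136, 0.0367]
tool_rot: [0.998, 0.071, 0.0, 0.001]
force: [-0.4, -3.1, 3.0]
opening: 0.0235
grip_force: 30.0
clock: 19.1
ee_pos: [0.6197, -0.0537, 0.0367]
tool_rot: [0.997, 0.072, 0.0, 0.001]
force: [0.8, -3.2, 3.2]
opening: 0.0236
grip_force: 30.0
shift [ 0.0012 -0.0031  0.0002] turn -0.0033 psi 8.21 ee [ 0.6197 -0.0537  0.0367] t 19.1 F [ 0.8 -3.2  3.2]
```

```bash

python3 nudge.py '0 0 0 -.02 0;0 0 0 -.03 0;0 -.0155 -.0386 0 0;0 -.0155 -.0386 0 0;0 -.0155 -.0386 0 0;0 -.0155 -.0386 0 0;0 -.0155 -.0386 0 0;0 0 0 0 0;0 0 0 0 0;0 0 0 0 0'
python3 - <<'E'
from h import *
rel(.5154,.126,.0375,8.4)
f=manip.grab_frame('side'); crop(f,220,150,330,250,6,'pics/s8.png')
E
```

```text
clock: 19.93
ee_pos: [0.5146, 0.1276, 0.0861]
tool_rot: [0.997, 0.073, -0.0, 0.001]
force: [1.2, -0.5, -4.1]
opening: 0.024
grip_force: 30.0
shift [0.0005 0.0017 0.0486] turn -0.0012 psi 8.33 ee [0.5146 0.1276 0.0861] t 19.93 F [ 1.2 -0.5 -4.1]
```

```bash

python3 nudge.py '0 .0005 .0017 .03 0;0 0 0 .014 0;0 0 0 .005 0;0 0 0 0 0;0 0 0 0 0'
python3 nudge.py '0 0 0 .001 0;0 0 .012 0 0;0 0 .012 0 0;0 0 .012 0 0;0 0 .012 0 0;0 0 .012 0 0;0 0 .012 0 0;0 0 .012 0 0;0 0 .012 0 0;0 0 .012 0 0;0 0 .012 0 0;0 0 0 0 0'
python3 nudge.py '0 0 .01 0 0;0 0 .01 0 0;0 0 .01 0 0;0 0 .008 0 0;0 0 .008 0 0;0 0 .008 0 0;0 0 .008 0 0;0 0 .008 0 0;0 0 .004 0 0;0 0 0 0 0;0 0 0 0 0'
python3 nudge.py '0 0 0 -.03 0;0 0 0 -.04 0;0 0 0 -.03 0;0 0 -.04 0 0;0 0 -.04 0 0;0 0 -.04 0 0;0 0 -.04 0 0;0 0 0 0 0;0 0 0 0 0'
python3 - <<'E'
from h import *
rel(.5154,.126,.0375,8.4)
f=manip.grab_frame('side'); g=manip.grab_frame('top'); crop(f,220,150,330,250,6,'pics/s8.png'); crop(g,180,160,310,260,6,'pics/t8.png')
# dark/nonwhite blobs in plate free surface, top view (bed rectified for viewing)
y=np.radians(8.4);B=lambda a,b:(.5677+np.cos(y)*a-np.sin(y)*b,.0529+np.sin(y)*a+np.cos(y)*b)
src=np.float32([proj(g,(*B(*q),.05)) for q in [(.11,-.22),(-.11,-.22),(-.11,.15),(.11,.15)]])
M=cv2.getPerspectiveTransform(src,np.float32([(740,0),(740,440),(0,440),(0,0)])); a=cv2.warpPerspective(g["img"],M,(740,440))
cv2.imwrite('pics/bed8.png',a[:,:,::-1])
E
```

```text
clock: 20.4
ee_pos: [0.5169, 0.1249, 0.0378]
tool_rot: [0.997, 0.071, 0.0, 0.0]
force: [1.6, -2.2, 0.1]
opening: 0.024
grip_force: 31.5
clock: 21.4
ee_pos: [0.5348, 0.006, 0.0378]
tool_rot: [0.997, 0.071, 0.001, -0.0]
force: [1.3, -1.9, 7.3]
opening: 0.0237
grip_force: 31.6
clock: 22.32
ee_pos: [0.5451, -0.0656, 0.0377]
tool_rot: [0.997, 0.072, 0.001, -0.0]
force: [0.3, 0.9, 7.0]
opening: 0.0239
grip_force: 31.6
clock: 23.07
ee_pos: [0.5199, 0.0954, 0.1365]
tool_rot: [0.997, 0.075, -0.0, -0.0]
force: [-0.3, -0.7, -3.9]
opening: 0.024
grip_force: 31.3
shift [ 0.0001 -0.031   0.099 ] turn 0.0026 psi 8.55 ee [0.5199 0.0954 0.1365] t 23.07 F [-0.3 -0.7 -3.9]
```

View pics/bed8.png

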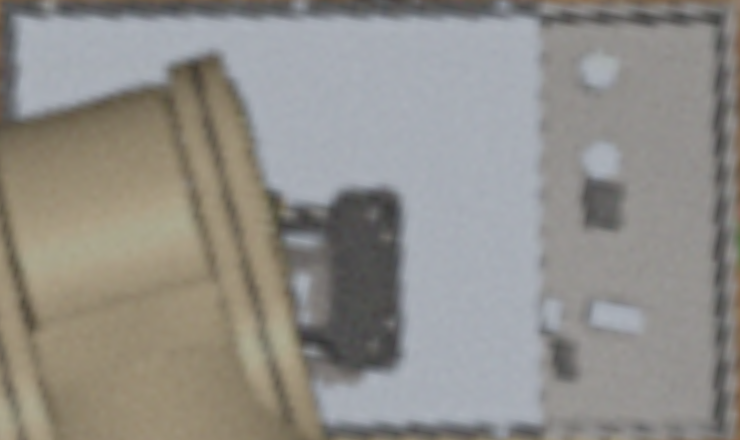

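All six offcuts lie in the trough (x 550 to 640 of the rectified view) and the visible plate is clean. Next I'll measure the now empty rest and the bar numerically.

```bash

python3 - <<'E'
from meas import *
for s,v in ((120,150),(130,145),(110,155)):
    m=((S>s)&(V>v)&(H>13)&(H<24)).astype(np.uint8); m=cv2.morphologyEx(m,cv2.MORPH_CLOSE,np.ones((3,3))); m=cv2.morphologyEx(m,cv2.MORPH_OPEN,np.ones((5,5)))
    best(m,(322,222,395,275),"rest",.006)
for s in (45,55,60): best(cv2.morphologyEx(((S<s)&(V>110)).astype(np.uint8),cv2.MORPH_OPEN,np.ones((5,5))),(300,165,400,225),"bar",.012,1)
E
```

```text
rest px [350.9867 253.88  ] ctr [ 0.4403 -0.2969] size [0.1141 0.2188] long dir deg 95.0283
rest px [353.6063 252.2624] ctr [ 0.4467 -0.2974] size [0.1148 0.2228] long dir deg 96.05882
rest px [349.5571 254.0502] ctr [ 0.4393 -0.2925] size [0.1141 0.2094] long dir deg 94.78839
bar px [352.8829 194.2162] ctr [ 0.6193 -0.2989] size [0.0511 0.1491] long dir deg 106.90479
bar px [352.7632 194.3158] ctr [ 0.618  -0.2999] size [0.0541 0.1507] long dir deg 106.904724
bar px [352.7632 194.2982] ctr [ 0.6183 -0.3002] size [0.0556 0.1509] long dir deg 106.00288
```

```bash

python3 nudge.py '0 -.0121 .0371 0 0;0 -.0121 .0371 0 0;0 -.0121 .0371 0 0;0 -.0121 .0371 0 0;0 -.0121 .0371 0 0;0 -.0121 .0371 0 0;0 -.0121 .0371 0 0;0 -.0121 .0371 0 0;0 -.0121 .0371 0 0;0 -.0121 .0371 0 0;0 0 0 0 -.12;0 0 0 0 -.12'
python3 nudge.py '0 0 0 0 -.12;0 0 0 0 -.12;0 0 0 0 -.12;0 0 0 0 -.12;0 0 0 0 -.12;0 0 0 0 -.12;0 0 0 0 -.12;0 0 0 0 -.12;0 0 0 0 -.12;0 0 0 0 -.12;0 0 0 0 -.06;0 0 0 0 0'
python3 -c "
from h import *
rel(.456,-.290,-.006,95)"
```

```text
clock: 24.22
ee_pos: [0.4521, -0.2961, 0.136]
tool_rot: [0.982, 0.19, -0.0, -0.0]
force: [1.1, 1.8, -3.7]
opening: 0.0237
grip_force: 31.3
clock: 25.22
ee_pos: [0.4533, -0.2931, 0.1363]
tool_rot: [0.68, 0.733, -0.0, -0.0]
force: [0.5, 0.1, -4.4]
opening: 0.0241
grip_force: 31.3
shift [0.0029 0.0029 0.1423] turn -0.0132 psi 94.24 ee [ 0.4533 -0.2931  0.1363] t 25.22 F [ 0.5  0.1 -4.4]
```

```bash

python3 nudge.py '0 .0029 .0029 .04 -.013;0 0 0 .04 0;0 0 0 .04 0;0 0 0 .015 0;0 0 0 .005 0;0 0 0 0 0;0 0 0 0 0;0 0 0 0 0'
python3 nudge.py '0 0 0 .002 0;0 0 0 0 0;0 0 0 0 0'
python3 nudge.py '0 0 0 .0015 0;0 0 0 0 0;0 0 0 0 0'
python3 -c "
from h import *
rel(.456,-.290,-.006,95)"
```

```text
clock: 25.88
ee_pos: [0.4583, -0.2895, -0.0016]
tool_rot: [0.676, 0.737, 0.0, 0.002]
force: [0.1, 0.9, -2.7]
opening: 0.0236
grip_force: 31.0
clock: 26.13
ee_pos: [0.4573, -0.2888, -0.0048]
tool_rot: [0.676, 0.737, -0.0, 0.001]
force: [-0.4, -0.4, -5.0]
opening: 0.0239
grip_force: 31.0
clock: 26.38
ee_pos: [0.4574, -0.2887, -0.0065]
tool_rot: [0.676, 0.737, 0.0, 0.0]
force: [0.1, -1.3, -0.7]
opening: 0.0237
grip_force: 30.9
shift [-0.0012 -0.0015 -0.0005] turn -0.0004 psi 94.98 ee [ 0.4574 -0.2887 -0.0065] t 26.38 F [ 0.1 -1.3 -0.7]
```

```bash

python3 nudge.py '0 0 0 .001 0;.03 0 0 0 0;.05 0 0 0 0;.05 0 0 0 0;.05 0 0 0 0;.05 0 0 -.03 0;.05 0 0 -.04 0;.05 0 0 -.04 0;.087 0 0 -.03 -.107;.087 0 0 0 -.107;.087 0 0 0 0;.087 0 0 0 0'
python3 - <<'E'
from meas import *
rel(.622,-.300,-.03,107.2)
best(((S>175)&(V<170)).astype(np.uint8),(330,235,385,262),"wood top",.068)
best(((S<70)&(V<125)).astype(np.uint8),(322,230,385,265),"foot",.026)
E
```

```text
clock: 27.38
ee_pos: [0.4567, -0.2884, 0.1317]
tool_rot: [0.594, 0.804, -0.0, -0.0]
force: [-0.1, 0.2, -0.7]
opening: 0.0694
grip_force: 0.0
shift [-0.0598  0.1549  0.1611] turn -0.003 psi 107.03 ee [ 0.4564 -0.2882  0.1311] t 27.43 F [-0.3  0.2  0.1]
wood top px [349.8511 248.1277] ctr [ 0.4561 -0.267 ] size [0.0235 0.0558] long dir deg 97.15836
foot px [363.0282 246.339 ] ctr [ 0.4584 -0.3075] size [0.1506 0.1027] long dir deg 88.48061
```

```bash

python3 nudge.py '.087 -.015 .0388 0 0;.087 -.015 .0388 0 0;.087 -.015 .0388 0 0;.087 -.015 .0388 0 0;.087 0 0 0 0;.087 0 0 0 0'
python3 - <<'E'
from meas import *
rel(.622,-.300,-.03,107.2)
best(((S>175)&(V<170)).astype(np.uint8),(330,235,385,262),"wood top",.068)
best(((S<70)&(V<125)).astype(np.uint8),(322,230,385,265),"foot",.026)
E
python3 nudge.py '.087 0 0 .04 0;.087 0 0 .04 0;.087 0 0 .04 0;.087 0 0 .02 0;.087 0 0 0 0;.087 0 0 0 0'
python3 -c "
from h import *
rel(.622,-.300,-.036,107.2)"
```

```text
clock: 27.93
ee_pos: [0.624, -0.2974, 0.1285]
tool_rot: [0.593, 0.805, 0.001, -0.003]
force: [0.1, -0.6, 0.0]
opening: 0.087
grip_force: 0.0
shift [-0.0012 -0.0012  0.1596] turn 0.0002 psi 107.21 ee [ 0.6228 -0.2985  0.1296] t 27.98 F [-0.3  0.   0.5]
wood top px [356.2267 247.36  ] ctr [ 0.4586 -0.2878] size [0.0228 0.0994] long dir deg 95.13747
foot px [353.3072 247.5783] ctr [ 0.4573 -0.2899] size [0.0429 0.1185] long dir deg 94.56036
clock: 28.48
ee_pos: [0.6215, -0.3002, -0.0078]
tool_rot: [0.594, 0.805, -0.001, -0.001]
force: [0.6, 0.6, 0.7]
opening: 0.0871
grip_force: 0.0
shift [0.0001 0.0005 0.0282] turn -0.0009 psi 107.15 ee [ 0.6215 -0.3002 -0.0078] t 28.48 F [0.6 0.6 0.7]
```

```bash

python3 nudge.py '.087 0 0 .015 0;.087 0 0 .008 0;.087 0 0 0 0;.087 0 0 0 0'
python3 nudge.py '.087 0 0 .004 0;.087 0 0 0 0;.087 0 0 0 0'
python3 nudge.py '.087 0 0 .003 0;.087 0 0 0 0;.087 0 0 0 0'
```

```text
clock: 28.82
ee_pos: [0.6231, -0.3, -0.0302]
tool_rot: [0.593, 0.805, -0.0, 0.0]
force: [0.2, 0.8, 0.0]
opening: 0.0874
grip_force: 0.0
clock: 29.07
ee_pos: [0.6232, -0.2998, -0.0346]
tool_rot: [0.593, 0.805, 0.0, 0.0]
force: [0.3, -0.5, -0.0]
opening: 0.0868
grip_force: 0.0
clock: 29.32
ee_pos: [0.6237, -0.2999, -0.0363]
tool_rot: [0.593, 0.805, -0.0, 0.001]
force: [-2.6, -0.4, 10.0]
opening: 0.0871
grip_force: 5.1
```

```bash

python3 nudge.py '.087 0 0 -.0035 0;0 0 0 0 0;0 0 0 0 0;0 0 0 0 0;0 0 0 0 0;0 0 0 0 0;0 0 0 0 0;0 0 0 0 0;0 0 0 0 0'
python3 nudge.py '0 0 0 -.005 0;0 0 0 -.02 0;0 0 0 -.04 0;0 0 0 -.04 0;0 0 0 -.04 0;0 0 0 0 0;0 0 0 0 0'
python3 -c "
from h import *
rel(.566,.0628,.1,98.5)"
```

```text
clock: 30.07
ee_pos: [0.623, -0.2998, -0.0344]
tool_rot: [0.593, 0.805, -0.0, -0.0]
force: [0.2, 0.3, -0.9]
opening: 0.0447
grip_force: 30.0
clock: 30.65
ee_pos: [0.6243, -0.3, 0.1133]
tool_rot: [0.593, 0.805, 0.0, 0.002]
force: [0.1, -0.7, -6.4]
opening: 0.0447
grip_force: 30.0
shift [0.3638 0.0519 0.0133] turn 0.1527 psi 107.25 ee [ 0.6243 -0.3     0.1133] t 30.65 F [ 0.1 -0.7 -6.4]
```

```bash

python3 nudge.py '0 .0404 .0058 0 0;0 .0404 .0058 0 0;0 .0404 .0058 0 0;0 .0404 .0058 0 0;0 .0404 .0058 0 0;0 .0404 .0058 0 0;0 .0404 .0058 0 0;0 .0404 .0058 0 0;0 .0404 .0058 0 0;0 0 0 0 .0764;0 0 0 0 .0764;0 0 0 0 0'
python3 -c "
from h import *
rel(.566,.0628,.0205,98.5)"
```

```text
clock: 31.65
ee_pos: [0.5636, 0.0633, 0.1088]
tool_rot: [0.654, 0.757, -0.001, -0.001]
force: [-0.0, -0.6, -5.1]
opening: 0.0448
grip_force: 30.0
shift [-0.0009  0.0023  0.0883] turn -0.0022 psi 98.37 ee [0.5636 0.0633 0.1088] t 31.65 F [-0.  -0.6 -5.1]
```

```bash

python3 nudge.py '0 -.0009 .0023 .04 0;0 0 0 .03 0;0 0 0 .015 0;0 0 0 .004 0;0 0 0 0 0;0 0 0 0 0;0 0 0 0 0'
python3 -c "
from h import *
rel(.566,.0628,.0156,98.5)"
```

```text
clock: 32.23
ee_pos: [0.5685, 0.0625, 0.0229]
tool_rot: [0.653, 0.758, 0.001, 0.001]
force: [0.3, 0.9, -4.7]
opening: 0.0448
grip_force: 30.0
shift [ 0.0007 -0.0024  0.0073] turn 0.0001 psi 98.51 ee [0.5685 0.0625 0.0229] t 32.23 F [ 0.3  0.9 -4.7]
```

```bash

python3 nudge.py '0 0 -.001 .005 0;0 0 0 0 0;0 0 0 0 0'
python3 nudge.py '0 0 0 .002 0;0 0 0 0 0;0 0 0 0 0'
python3 nudge.py '0 0 0 .001 0;0 0 0 0 0;0 0 0 0 0'
python3 -c "
from h import *
rel(.566,.0628,.0156,98.5)"
```

```text
clock: 32.48
ee_pos: [0.5666, 0.0621, 0.0169]
tool_rot: [0.653, 0.758, -0.0, 0.0]
force: [-0.8, 0.3, -4.7]
opening: 0.0448
grip_force: 30.0
clock: 32.73
ee_pos: [0.5669, 0.0623, 0.0155]
tool_rot: [0.653, 0.758, 0.0, 0.0]
force: [-3.4, -1.0, 6.2]
opening: 0.0447
grip_force: 30.0
clock: 32.98
ee_pos: [0.567, 0.0623, 0.0154]
tool_rot: [0.653, 0.758, -0.0, 0.001]
force: [-8.6, -1.6, 17.9]
opening: 0.0446
grip_force: 30.0
shift [ 0.0007 -0.0009 -0.0002] turn -0.0002 psi 98.49 ee [0.567  0.0623 0.0154] t 32.98 F [-8.6 -1.6 17.9]
```

```bash

python3 nudge.py '0 0 0 -.0015 0;.06 0 0 0 0;.087 0 0 0 0;.087 0 0 0 0;.087 0 0 0 0;.087 0 0 0 0;.087 0 0 0 0;.087 0 0 -.02 0;.087 0 0 -.04 0;.087 0 0 -.04 0;.087 0 0 -.04 0;.087 0 0 -.03 0'
python3 nudge.py '.05 .036 -.02 0 -.02;.05 .036 -.02 0 -.02;.05 .036 -.02 0 -.02;.05 .036 -.02 0 -.02;.05 .036 -.02 0 0;.05 .036 -.02 0 0;.05 0 0 0 0;.05 0 0 0 0'
python3 - <<'E'
from meas import *
rel(.4715,.2795,.04,103.6)
y=np.radians(8.4);B=lambda a,b:(.5677+np.cos(y)*a-np.sin(y)*b,.0529+np.sin(y)*a+np.cos(y)*b)
g=f
src=np.float32([proj(g,(*B(*q),.062)) for q in [(.11,-.22),(-.11,-.22),(-.11,.15),(.11,.15)]])
M=cv2.getPerspectiveTransform(src,np.float32([(740,0),(740,440),(0,440),(0,0)])); a=cv2.warpPerspective(g["img"],M,(740,440))
for q in ((0,.06),(0,-.04)):
    p=cv2.perspectiveTransform(np.float32([[proj(g,(*B(*q),.062))]]),M)[0,0]; cv2.circle(a,tuple(int(v) for v in p),4,(255,0,0),1)
s=manip.grab_frame("side")["img"][150:260,200:360]
cv2.imwrite('pics/bar9.png',np.vstack([a[:,:,::-1],np.pad(cv2.resize(s[::1,:,::-1],(218,150)),((0,0),(0,522),(0,0)))]))
E
```

```text
clock: 33.98
ee_pos: [0.5671, 0.0628, 0.1886]
tool_rot: [0.653, 0.758, 0.001, 0.001]
force: [0.6, 1.0, 0.3]
opening: 0.0866
grip_force: 0.0
clock: 34.65
ee_pos: [0.4057, 0.2526, 0.1855]
tool_rot: [0.62, 0.784, 0.0, 0.001]
force: [0.7, -1.2, -0.3]
opening: 0.0509
grip_force: 0.0
shift [0.013  0.0693 0.1453] turn -0.0076 psi 103.17 ee [0.407  0.2511 0.1853] t 34.7 F [ 0.8 -0.6  0.4]
```

View pics/bar9.png

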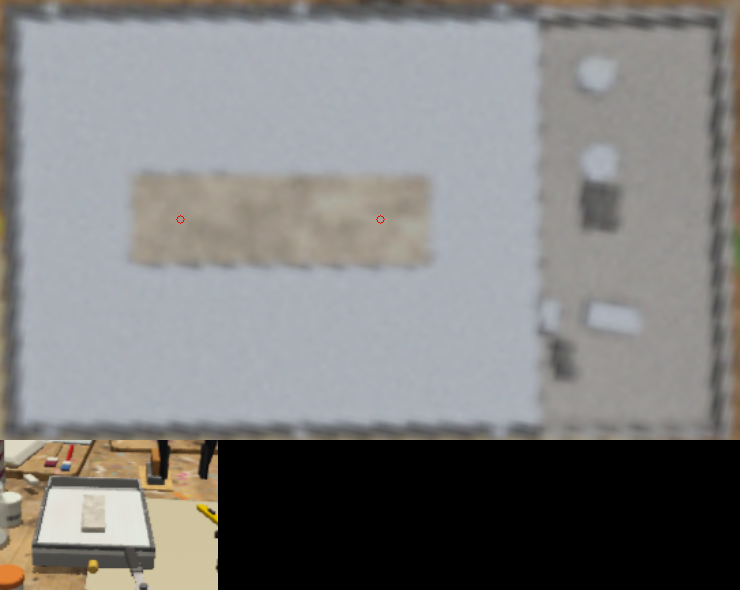

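The bar lies centred over the hole row, about 25 mm past both end holes, and the plate is clean with six offcuts in the trough. Now for the valve.

```bash

python3 nudge.py '.05 .0065 .035 0 -.008;.05 .0065 .034 0 0;.05 0 0 0 0;.05 0 0 0 0'
python3 -c "
from h import *
rel(.471,.2793,.041,103.6)"
```

```text
clock: 35.08
ee_pos: [0.4725, 0.2786, 0.1831]
tool_rot: [0.62, 0.785, -0.001, -0.002]
force: [-0.6, 0.1, -0.0]
opening: 0.0501
grip_force: 0.0
shift [ 0.001  -0.0013  0.1421] turn -0.0036 psi 103.39 ee [0.4725 0.2786 0.1831] t 35.08 F [-0.6  0.1 -0. ]
```

```bash

python3 nudge.py '.05 0 -.0013 .04 0;.05 0 0 .04 0;.05 0 0 .04 0;.05 0 0 .012 0;.05 0 0 .008 0;.05 0 0 0 0;0 0 0 0 0;0 0 0 0 0;0 0 0 0 0;0 0 0 0 0;0 0 0 0 0;0 0 0 0 0'
python3 -c "
from h import *
rel(.471,.2793,.041,103.6)"
```

```text
clock: 36.08
ee_pos: [0.4723, 0.2797, 0.046]
tool_rot: [0.619, 0.785, 0.002, 0.001]
force: [18.0, 7.3, -13.5]
opening: 0.018
grip_force: 14.8
shift [-0.0001 -0.0014  0.005 ] turn -0.0015 psi 103.52 ee [0.4723 0.2797 0.046 ] t 36.08 F [ 18.    7.3 -13.5]
```

```bash

python3 nudge.py '.05 0 0 0 0;.05 0 0 0 0;.05 0 0 0 0;.05 0 0 0 0'
python3 -c "
from h import *
rel(.4725,.2798,.040,103.6)"
```

```text
clock: 36.42
ee_pos: [0.4697, 0.279, 0.0451]
tool_rot: [0.619, 0.786, -0.0, -0.0]
force: [0.3, -0.0, 0.7]
opening: 0.0373
grip_force: 0.0
shift [0.0001 0.0029 0.0051] turn -0.001 psi 103.54 ee [0.4697 0.279  0.0451] t 36.42 F [ 0.3 -0.   0.7]
```

Regrip 3 mm over and 6 mm lower, then swing anticlockwise.

```bash

python3 nudge.py '.05 0 .004 .006 0;.05 0 0 0 0;0 0 0 0 0;0 0 0 0 0;0 0 0 0 0;0 0 0 0 0;0 0 0 0 0;0 0 0 0 0'
python3 nudge.py '0 .0006 .0101 0 -.12;0 .0006 .0101 0 -.12;0 .0006 .0101 0 -.12;0 .0006 .0101 0 -.12;0 .0006 .0101 0 -.12;0 .0006 .0101 0 -.12;0 0 0 0 0'
python3 -c "
from h import *
s,p=state();d=s['ee_pos'][:2]-[.4497,.3616]; print(np.hypot(*d),np.degrees(np.arctan2(d[1],d[0])),np.degrees(p)-180,s['force'])"
```

```text
clock: 37.08
ee_pos: [0.4736, 0.2799, 0.0391]
tool_rot: [0.619, 0.786, -0.0, 0.0]
force: [-1.2, -1.6, 4.2]
opening: 0.0181
grip_force: 29.1
clock: 37.67
ee_pos: [0.5215, 0.3159, 0.0391]
tool_rot: [0.298, 0.955, 0.001, -0.002]
force: [-5.5, 1.4, 3.8]
opening: 0.0178
grip_force: 29.9
0.085101185505735 -32.44726011507273 -34.61686571454251 [-5.54453606  1.40007922  3.82994314]
```

```bash

python3 nudge.py '0 .0006 .0101 0 -.12;0 .0006 .0101 0 -.12;0 .0006 .0101 0 -.12;0 .0006 .0101 0 -.12;0 .0006 .0101 0 -.12;0 .0006 .0101 0 -.12;0 .0003 .005 0 -.06;0 0 0 0 0;0 0 0 0 0'
python3 nudge.py '0 0 .0035 0 -.04;0 0 0 0 0;0 0 0 0 0'
python3 nudge.py '0 0 .0025 0 -.03;0 0 0 0 0'
python3 -c "
from h import *
s,p=state();d=s['ee_pos'][:2]-[.4497,.3616]; print(np.hypot(*d),np.degrees(np.arctan2(d[1],d[0])),np.degrees(p)-180,s['force'])"
```

```text
clock: 38.42
ee_pos: [0.5332, 0.3769, 0.0391]
tool_rot: [-0.085, 0.996, -0.0, -0.003]
force: [-14.1, -3.6, 7.1]
opening: 0.0176
grip_force: 30.0
clock: 38.67
ee_pos: [0.5326, 0.3799, 0.0391]
tool_rot: [-0.104, 0.995, -0.0, -0.003]
force: [-15.1, -3.8, 9.0]
opening: 0.0173
grip_force: 29.9
clock: 38.83
ee_pos: [0.5321, 0.382, 0.0391]
tool_rot: [-0.12, 0.993, -0.001, -0.003]
force: [-15.3, -5.3, 9.7]
opening: 0.0176
grip_force: 29.9
0.08485939173907443 13.929973033865926 13.764228165939443 [-15.26141135  -5.33102779   9.72151623]
```

Still moving, so I'll keep going until the stop reacts.

```bash

python3 nudge.py '0 0 .0025 0 -.03;0 0 0 0 0'
python3 nudge.py '0 0 .0025 0 -.03;0 0 0 0 0'
python3 nudge.py '0 0 .002 0 -.02;0 0 0 0 0'
python3 -c "
from h import *
s,p=state();d=s['ee_pos'][:2]-[.4497,.3616]; print(np.hypot(*d),np.degrees(np.arctan2(d[1],d[0])),np.degrees(p)-180,s['force'],s['torque'])"
```

```text
clock: 39.0
ee_pos: [0.5318, 0.3832, 0.039]
tool_rot: [-0.134, 0.991, -0.002, -0.003]
force: [-16.4, -10.5, 11.5]
opening: 0.0177
grip_force: 30.0
clock: 39.17
ee_pos: [0.532, 0.3832, 0.0388]
tool_rot: [-0.148, 0.989, -0.004, -0.003]
force: [-16.3, -18.4, 14.9]
opening: 0.0177
grip_force: 30.3
clock: 39.33
ee_pos: [0.5321, 0.3832, 0.0387]
tool_rot: [-0.157, 0.988, -0.005, -0.004]
force: [-16.9, -24.0, 17.8]
opening: 0.018
grip_force: 30.4
0.08520845596718907 14.6902183180923 18.024322955594272 [-16.87081513 -23.98798996  17.80841183] [-5.15353326  3.57121696 -0.61115919]
```

It is at the open stop. Release, lift, and do a final numeric check.

```bash

python3 nudge.py '.018 0 -.003 0 .04;.045 0 0 0 0;.045 0 0 0 0;.045 0 0 0 0;.045 0 0 -.03 0;.045 0 0 -.04 0;.045 0 0 -.04 0;.045 0 0 -.04 0;.045 0 0 -.04 0;.045 0 0 0 0'
python3 nudge.py '.045 .035 .01 0 0;.045 .035 .01 0 0;.045 .03 .01 0 0;.045 0 0 0 0;.045 0 0 0 0'
python3 - <<'E'
from meas import *
print(manip.sense()["clock"],manip.sense()["ee_pos"],manip.sense()["force"])
best(((S>175)&(V<170)).astype(np.uint8),(330,235,385,262),"wood top",.068)
best(((S<70)&(V<125)).astype(np.uint8),(322,230,385,265),"foot",.026)
g0=cv2.imread("pics/top0.png").astype(int)[:,:,::-1]; d=np.abs(f["img"].astype(int)-g0).sum(2)
print("pot diffs",d[173:195,142:163].mean(),d[143:164,236:256].mean(),"handle diff",d[218:265,120:140].mean(),"bg",d[300:340,200:300].mean())
m=(H<28)&(S>25)&(V>90); best(m.astype(np.uint8),(205,195,275,235),"bar",.062)
s=manip.grab_frame("side"); s0=cv2.imread("pics/side0.png").astype(int)[:,:,::-1]
e=np.abs(s["img"].astype(int)-s0).sum(2); print("side handle diff",e[254:268,246:312].mean(), "pot_b",e[240:278,190:219].mean(),"pot_a",e[187:214,197:216].mean())
E
```

```text
clock: 40.17
ee_pos: [0.5362, 0.3884, 0.2376]
tool_rot: [-0.137, 0.99, 0.003, 0.004]
force: [-0.7, 1.3, 0.2]
opening: 0.0445
grip_force: 0.0
clock: 40.58
ee_pos: [0.4296, 0.3878, 0.2297]
tool_rot: [-0.139, 0.99, -0.0, 0.001]
force: [0.4, 0.2, 0.4]
opening: 0.0448
grip_force: 0.0
40.6333 [0.4312 0.3873 0.2294] [ 0.5828 -1.0617  0.766 ]
wood top px [356.6849 247.3973] ctr [ 0.4579 -0.2881] size [0.0203 0.0981] long dir deg 94.77917
foot px [351.7338 247.2468] ctr [ 0.4576 -0.2893] size [0.0422 0.1174] long dir deg 94.56037
pot diffs 17.556277056277057 16.2 handle diff 72.66808510638297 bg 52.80425
bar px [236.5254 213.9661] ctr [0.5669 0.0631] size [0.0413 0.1435] long dir deg 98.163734
side handle diff 34.14502164502164 pot_b 2.6733212341197823 pot_a 2.779727095516569
```

```bash

python3 - <<'E'
from h import *
s=manip.grab_frame("side")["img"][:,:,::-1].copy(); s0=cv2.imread("pics/side0.png")
for n,(x0,y0,x1,y1) in dict(sleeve_tip=(244,252,264,270),sleeve=(246,254,285,268),nut=(298,252,314,266)).items():
    r=cv2.matchTemplate(s[y0-8:y1+8,x0-8:x1+8],s0[y0:y1,x0:x1],cv2.TM_CCOEFF_NORMED); _,m,_,l=cv2.minMaxLoc(r); print(n,round(m,3),"shift",l[0]-8,l[1]-8)
E
```

```text
sleeve_tip 0.952 shift 0 0
sleeve 0.956 shift 0 0
nut 0.864 shift 0 0
```

The handle is back exactly where it started, so it is fully open. Handing in.

```bash
python3 -c "
from workcell import manip
print(manip.job_done())"
```

```text
the job is handed in; nothing more can be done
None
```

I handed the job in at about 41 s, and no verdict came back. The valve was shut first, all six offcuts were wiped into the trough, the bar was laid over all the holes, and the valve was reopened to its stop. The block is back on its rest and the pots have not moved.

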